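# Move the notched stop up to the printing block

## Task

A carved printing block lies against the wooden fence of the notched stop rail. Press the stop's tray down to lift its tab out of the long parking slot, shift the stop along the rail towards the block, and let the tab drop fully into the notch where the stop's face stands right at the free end of that block, so that the block is held between fence and stop with only a few millimetres of play. Leave the block at the fence and the spare block beside the rail where they are, and let go of the stop.

Things in the scene. Friction and masses are not known exactly. Their poses are not given: they have to be found in the camera images.
- rail: Stop rail, fixed to the bench. Origin on the bench under its bar; x across the rail, away from the printing blocks, y along the bar, away from the fence, z up. Base plate 8 mm thick, x -78 to 85, y -190 to 180 mm. Round bar 16 mm thick, axis at x 0, z 50 mm, end posts 66 mm high at y -158 and 172 mm. At x -60 mm a steel comb with roof-topped teeth 38 mm high.
- fence (a point): Point on the face of the wooden fence (30 mm high, at right angles to the bar, rail y -190 mm) where the printing blocks are laid against it: rail x -155 mm, 15 mm above the bench. The lane of the blocks runs from here along +y, on the bench beside the comb.
- stop (a joint): Position of the stop along rail y (m), growing away from the fence. Notches at 0, 0.04, 0.08 (4 mm of play either way), then a long parking slot, 0.116 to 0.204, where the tab starts anywhere. The stop is an aluminium carriage 80 mm wide along y; its head (5 to 59 mm above the bench) hangs over the blocks' lane. It slides easily (about 1 N), but past a tooth only with the tab lifted.
- tab (a joint): Angle of the rocker with the locking tab (rad): 0 = tab fully down in a notch or slot, about 0.38 = just clear of the comb's teeth, 0.5 = fully pressed (hard stop). A spring returns it: pressing mid-tray takes about 4 N at first, 7 N at the end. Released within some 15 mm of a notch the tab slips off the roof-shaped teeth into that notch by itself.
- tray (a point): Middle of the upper face of the rocker's finger tray (dark steel), on the bar's side away from the blocks: rail x 55 mm, y = -86 mm + joint stop, 66 mm above the bench when not pressed. Floor 56 mm wide along the rail between two side lips 16 mm high, 58 mm long across it. Pressed down about 20 mm it lifts the tab beyond the bar; pushing a lip while it is pressed shifts the stop.
- stop_face (a point): Middle of the stop head's face towards the fence (80 x 54 mm head, 70 mm along rail x), 15 mm above the bench, at rail x -125 mm and rail y = -126 mm + joint stop.
- short_block: Carved plywood printing block, black inked face, 100 mm long (its y), 130 mm wide (its x), 18 mm thick. Origin at the bottom edge of one end, mid-width; y runs along it to the free end. Either this or the long block lies at the fence, within 5 mm of it, origin end there; the other is the spare beyond the rail's other end. Both parallel to the rail. At the fence it needs notch 0.04.
- long_block: The same kind of block, 140 mm long (its y), origin and axes alike. When it is the one at the fence it needs notch 0.08.
Things that resemble listed ones, but are neither listed nor needed, are in the scene too. Leave any turquoise look-alike of the long_block alone. Leave any turquoise look-alike of the short_block alone.

How it is judged (in metres and radians):
At the end, for the whole second after the job is handed in: The block at the fence is still in its place there (within 13 mm of the fence), the stop's face stands at its free end with a gap under 13 mm, the tab is fully down in that notch (under 0.06 rad), and the stop is at rest (((y of stop_face in the frame of short_block between 0.097 and 0.113 m and y of short_block in the frame of rail below -0.177 m and x of short_block in the frame of rail between -0.19 and -0.12 m) or (y of stop_face in the frame of long_block between 0.137 and 0.153 m and y of long_block in the frame of rail below -0.177 m and x of long_block in the frame of rail between -0.19 and -0.12 m)) and value of joint tab below 0.06 rad and velocity of joint stop between -0.01 and 0.01 m/s); the robot touches nothing.
It fails at once if a printing block is pushed out of its place by more than 40 mm (distance of any of short_block, long_block from where it was at the start of the episode above 0.04 m).
It also fails if it takes over 38 s, if anything falls off the work surface, if the arm or the gripper's body presses on something with over 40 N, if the wrist force passes 120 N, or if a joint passes its speed limit or range.

## Robot

A 6-joint arm with a two-finger parallel gripper is mounted at the origin on the work surface. World frame = base frame: x ahead of the robot, y to its left, z up, the work surface at z = 0. Lengths are in mm, angles in rad, forces in N, time in s.
With the tool pointing down it reaches from about 350 to 975 mm from the base axis. Payload 7.1 kg.
Tool frame: the origin (TCP) lies between the finger pads; the fingertips stand 17 mm ahead of it and the grasp point (between the pads) lies 2 mm behind it (tip_reach is the y of the fingertips in the tool frame, in mm); y points along the fingers, x is the direction in which the jaws open and shut, and the axes are right-handed (so a half turn about y gives the same grasp; the last joint's range is limited). The gripper opens to 88 mm and grips with 3 to 60 N. Pads are 20 mm wide; open, the fingers measure 115 mm over their backs; the gripper's body (75 mm by 178 mm) begins 61 mm behind the grasp point.
Start: joints at [-1.257, 0.423, 1.63, -0, 1.089, -0.019], TCP at [204.199, -590.684, 239.675] pointing down, gripper open.
Joint ranges: [-3, 3], [-0.9, 2.11], [0.09, 2.58], [-1.31, 4.45], [0.11, 2.69], [-2.54, 2.54]. Speed limits (rad/s): [2.39, 2.39, 3.01, 3.14, 3.14, 3.14].

## Interface

Orientations are given as a rotation vector (axis times angle).
In Python, from workcell import get_obs, get_image, camera_model, close_job, silhouettes, tip_of, tip_reach gives the robot as it stands. The module is installed in compiled form; this text tells all that it offers.
- The arm moves only by the tool arm_command, never from a script. Its argument "targets" is a list of rows, each a list of 4 numbers: the shift along the tool's x, y, z in mm, then the turn about the tool's y in rad. A call has 1 to 20 rows; each row shifts and turns the commanded pose from where the row before left it, along the tool's axes as they then stand; what a row does not reach is not made up. A row lasts 1/12 s, in which the tool goes at most 41.7 mm and 7.16 degrees, less where a joint would pass 70% of its speed; a pose out of reach is approached as far as the arm can. A call is refused whole if a number of a shift passes 41.7 or a number of a turn 0.125, either way. A call with a gripper value outside its range is refused whole. "gripper" is the opening in per cent of the stroke, from 0 (shut) to 100 (fully open), set as the call begins (left out, the last holds). The fingers move at their own pace and stop on an object; the grip force is fixed at half the most. Time passes only in rows, so rows that do not move let the fingers close. It gives the time, the measured TCP pose, the force and the opening at its end, in the units of the state.
- get_obs(): the state, without advancing time (a new reading comes with each control period).
- get_image(name): name is "scene" or "top" or "wrist"; returns the picture (480x640x3 uint8, blue, green, red); there is no depth.
- camera_model(name): a dict with "mtx" (3x3 intrinsics, pixels), "position" and "orientation" of the camera in the world. Camera axes: x right, y up, looking along -z (the intrinsics and any distortion apply to the point x, -y, -z); pixel columns grow to the right and rows downward; lengths in mm; the calibration is good to about 2 mm. A picture is of the moment at which its call begins: read the wrist's pose just before it. camera_model takes no time and is no camera call; for the wrist camera it gives the pose at the moment of the call.
- close_job(): hands the job in, once; it reports no verdict.
Trained networks look in the newest picture that a camera, given by its name, has taken for a name from the list of things; names that differ only in an ending like _2 or _b are one class to them, and where a whole thing is asked for, a point or a joint stands for the part that bears it (a point fixed in the world has none). Each returns a list of dicts, best first, with "conf" (0 to 1); they miss things now and then, are a little off and sometimes report something else, mostly with a low value. They report only what shows in the picture. A call takes as long as a camera call. They do not tell look-alikes from the thing itself.
- silhouettes(camera, thing): "pixels" (480x640 bool, what is visible of it) and "at" ([column, row] in pixels, amid what is visible of it).
- tip_of(camera, thing): "at" ([column, row] in pixels: a listed point, or the origin of a listed thing).
The state is a dict: "t": time; "qpos": joint angles; "qvel": joint speeds; "joint_torque": joint torques, N m; "ee_pos": TCP position; "orientation": TCP orientation; "ft_force": force on the tool from outside, world axes, zero at the start; "moment": the same for the moment, N m; "width": finger opening in mm.
Only numpy, scipy, OpenCV 4.12 (cv2) and the standard library are available. Lean on these libraries where they do the work, as an engineer would, in place of code of your own. Each camera call takes 0.05 s, during which the arm holds its last target. There are 200 camera calls.

## Working session

There is one attempt and no reset: what is moved stays moved. The work goes in short steps, Python scripts to look and compute and a tool call to move; the robot and the scene stay as the last step left them, time stands still between calls to the robot, and variables do not carry over. Pictures are saved under pics/ and viewed, about 8 in all and at most 12, crops included, and the job is handed in when it is done.

Besides the shell and the picture viewer there is one more tool, called after "Request:" in YAML: its name, and indented under it one key for each argument. arm_command: Moves the arm, as the interface text tells. Its arguments: {"type":"object","properties":{"targets":{"type":"array","items":{"type":"array","items":{"type":"number"}}},"gripper":{"type":"number"}},"required":["targets"]}

```bash
mkdir -p pics
cat > h.py <<'E'
import numpy as np, cv2
from scipy.spatial.transform import Rotation as R
from workcell import *
def cam(n):
    m=camera_model(n); o=np.array(m["orientation"],float)
    Rm=R.from_rotvec(o).as_matrix() if o.shape==(3,) else (o if o.shape==(3,3) else R.from_quat(o).as_matrix())
    return np.array(m["mtx"]),np.array(m["position"],float),Rm,m
def ray(n,px):
    K,p,Rm,m=cam(n); d=np.linalg.inv(K)@[px[0],px[1],1]; return p,Rm@(d*[1,-1,-1])
def onz(n,px,z):
    p,d=ray(n,px); return p+d*(z-p[2])/d[2]
def proj(n,P):
    K,p,Rm,m=cam(n); c=(np.atleast_2d(P)-p)@Rm*[1,-1,-1]; q=c@K.T; return q[:,:2]/q[:,2:]
E
python3 - <<'E'
from h import *
o=get_obs(); print(o["ee_pos"],o["orientation"],o["width"],tip_reach)
for n in("scene","top"):
    im=get_image(n); cv2.imwrite(f"pics/{n}0.png",im); print(n,camera_model(n))
    for t in("rail","fence","tray","stop_face","short_block","long_block"):
        z={"fence":15,"tray":66,"stop_face":15}.get(t,0)
        print(t,[(np.round(d["at"]),round(d["conf"],2),onz(n,d["at"],z).round()[:2]) for d in tip_of(n,t)[:3]])
E
```

```text
[ 204.03825361 -590.18552459  238.89204923] [-1.34752413  0.96152715 -0.95946572] 87.87533889082852 17.0
scene {'mtx': array([[615.0996928 ,   0.        , 310.70293236],
       [  0.        , 615.0996928 , 236.44079643],
       [  0.        ,   0.        ,   1.        ]]), 'position': array([ 922.15998227, -535.61037619, 1161.87973369]), 'orientation': array([0.53230421, 0.17905509, 0.61699328])}
rail [(array([318., 279.]), 0.95, array([571., -38.]))]
fence [(array([208., 318.]), 0.9, array([ 446., -247.])), (array([205., 317.]), 0.38, array([ 440., -250.])), (array([361., 244.]), 0.25, array([599.,  82.]))]
tray [(array([362., 243.]), 0.57, array([614.,  56.]))]
stop_face [(array([277., 238.]), 0.65, array([442., -16.]))]
short_block [(array([353., 125.]), 0.93, array([385., 364.])), (array([301., 183.]), 0.67, array([388., 144.]))]
long_block [(array([206., 318.]), 0.73, array([ 437., -246.])), (array([126., 343.]), 0.55, array([ 343., -384.]))]
top {'mtx': array([[458.5357971 ,   0.        , 323.19930015],
       [  0.        , 458.5357971 , 238.47745073],
       [  0.        ,   0.        ,   1.        ]]), 'position': array([ 381.87918503,  -29.42913364, 1203.36299329]), 'orientation': array([ 0.08730922, -0.08180277, -1.58496721])}
rail [(array([328., 215.]), 0.85, array([575., -39.]))]
fence [(array([408., 260.]), 0.89, array([ 451., -246.]))]
tray [(array([294., 200.]), 0.74, array([604.,  46.]))]
stop_face [(array([322., 264.]), 0.94, array([444., -21.]))]
short_block [(array([171., 300.]), 0.81, array([358., 373.])), (array([261., 287.]), 0.69, array([388., 138.]))]
long_block [(array([407., 265.]), 0.92, array([ 439., -245.])), (array([462., 303.]), 0.68, array([ 337., -384.]))]
```

View pics/top0.png

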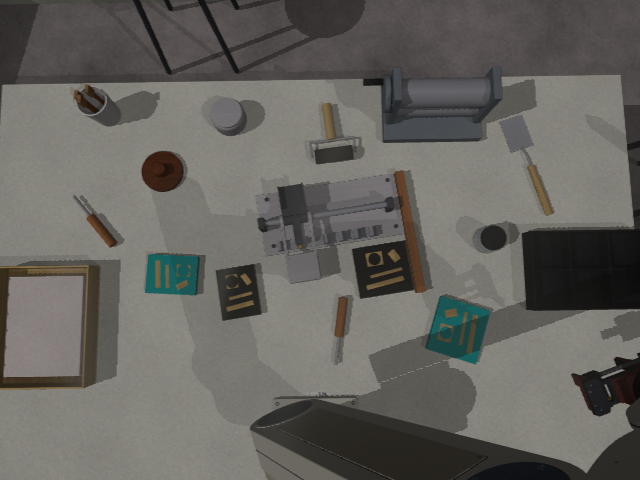

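View pics/scene0.png

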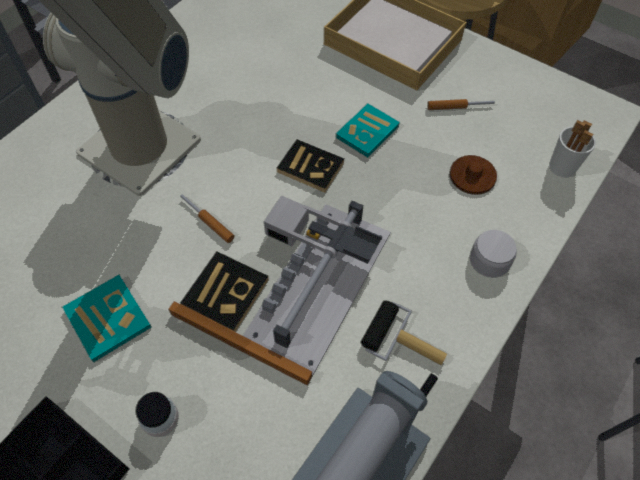

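The black block at the fence (top image 382,268) is about 57 px long. The black spare (240,291) is about 42 px, so the long block is at the fence and the stop needs notch 0.08. The turquoise ones at (172,273) and (458,328) are look-alikes and stay untouched. Next I fit the rail pose and confirm this in an enlarged crop.

Run:
```python
from h import *
from scipy.optimize import least_squares
im=cv2.imread("pics/top0.png")[150:340,200:460]; cv2.imwrite("pics/crop1.png",cv2.resize(im,None,fx=3,fy=3,interpolation=cv2.INTER_CUBIC))
obs={"scene":{"rail":(318,279),"fence":(207,318),"tray":(362,243),"face":(277,238)},"top":{"rail":(328,215),"fence":(408,260),"tray":(294,200),"face":(322,264)}}
def pts(v):
    x,y,a,s=v; c,sn=np.cos(a),np.sin(a)
    L=np.array([[0,0,0],[-155,-190,15],[55,-86+s,66],[-125,-126+s,15]],float)
    return L@np.array([[c,-sn,0],[sn,c,0],[0,0,1]]).T+[x,y,0]
f=lambda v:np.concatenate([(proj(n,pts(v))-np.array(list(obs[n].values()))).ravel() for n in obs])
r=least_squares(f,[573,-39,.14,165],loss="soft_l1"); print(r.x,f(r.x).round(1)); print(pts(r.x).round())
o=get_obs(); print(R.from_rotvec(o["orientation"]).as_matrix().round(3),o["t"])
x,y,a,s=r.x
K,p,Rm,m=cam("wrist"); print("wristcam in tool",((p-o["ee_pos"])@R.from_rotvec(o["orientation"]).as_matrix()).round())
```

```text
[ 5.71248132e+02 -3.78474983e+01  1.52881056e-01  1.66550424e+02] [ 0.8  0.4  0.9  0.5 -1.6  1.9 -0.5  0.2 -0.8  1.1  1.6  1.3 -1.8 -3.9
 -2.   0.8]
[[ 571.  -38.    0.]
 [ 447. -249.   15.]
 [ 613.   50.   66.]
 [ 442.  -17.   15.]]
[[ 0.327  0.     0.945]
 [-0.945 -0.     0.327]
 [ 0.    -1.     0.   ]] 0.7
wristcam in tool [   0. -145.   82.]
```

View pics/crop1.png

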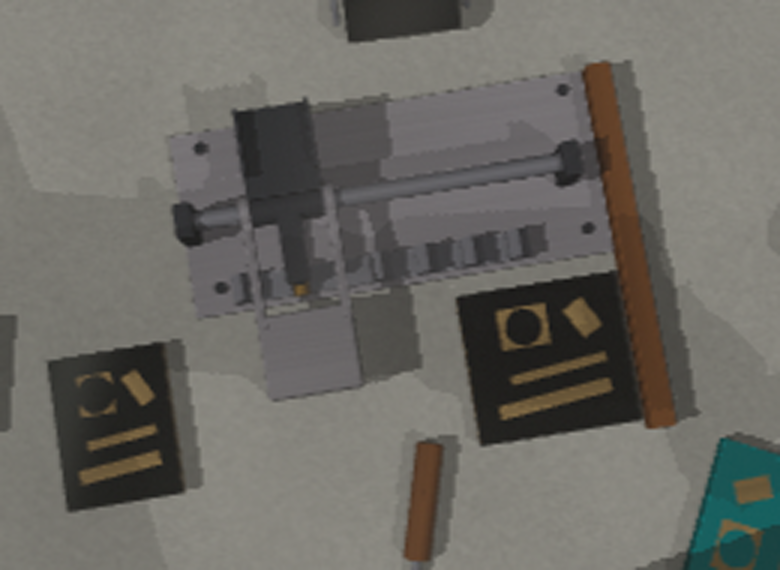

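Request:
arm_command:
  targets:
    - [0,0,0,0.09]
    - [0,0,0,0.09]
    - [-30,0,26,0]
    - [-30,0,26,0]
    - [-30,0,26,0]
    - [-30,0,26,0]
    - [-30,0,26,0]
    - [-30,0,26,0]
    - [-30,0,26,0]
    - [-30,0,26,0]
    - [-30,0,26,0]
    - [-30,0,26,0]
    - [-30,0,26,0]
    - [-30,0,26,0]
    - [-30,0,26,0]
    - [-30,0,26,0]
    - [-30,0,26,0]
    - [-30,0,26,0]
    - [-30,0,26,0]
    - [0,0,0,0]
  gripper: 21

```text
t: 2.37
ee_pos: [566.8, -14.3, 240.1]
orientation: [-1.276, 1.091, -1.093]
ft_force: [-0.6, -0.2, -0.0]
width: 18.3
```

Run:
```python
from h import *
o=get_obs(); print(o["t"],o["ee_pos"],o["width"],o["ft_force"]); M=R.from_rotvec(o["orientation"]).as_matrix(); print(M.round(3))
im=get_image("wrist"); cv2.imwrite("pics/w1.png",im)
for t,z in(("tray",66),("rail",0)):
  for d in tip_of("wrist",t)[:2]:
    P=onz("wrist",d["at"],z); print(t,d["at"],round(d["conf"],2),P.round(1),((P-o["ee_pos"])@M).round(1))
for d in silhouettes("wrist","tray")[:1]:print("sil",d["at"],d["conf"])
```

```text
2.3667 [566.79880919 -14.31277047 240.09732713] 18.278029362137612 [-0.59037141 -0.23714704 -0.01792672]
[[ 0.156  0.003  0.988]
 [-0.988  0.001  0.156]
 [-0.001 -1.     0.003]]
tray [254.6, 159.7] 0.81 [608.2  46.4  66. ] [-53.4 174.3  49.8]
rail [348.4, 201.4] 0.97 [572.1 -44.9   0. ] [ 31.3 240.1  -0.3]
sil [257.4, 179.5] 0.91
```

View pics/w1.png

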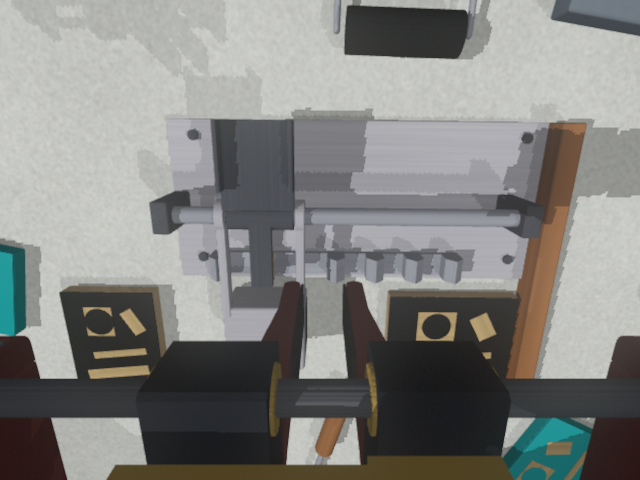

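Wrist view: the dark tray spans cols 214–293, rows 120–197 (middle 254,160), and the rail is aligned with the image. The lane block at the fence is to the right and clear of the arm. I narrow the fingers and go down over the tray.

Request:
arm_command:
  targets:
    - [-27,0,27,0]
    - [-27,0,27,0]
    - [0,35,0,0]
    - [0,35,0,0]
    - [0,35,0,0]
    - [0,20,0,0]
    - [0,0,0,0]
    - [0,0,0,0]
  gripper: 10

```text
t: 3.23
ee_pos: [607.6, 40.8, 114.2]
orientation: [-1.279, 1.099, -1.096]
ft_force: [0.3, 0.2, 0.4]
width: 8.9
```

Run:
```python
from h import *
o=get_obs(); print(o["t"],o["ee_pos"],o["width"],o["ft_force"])
M=R.from_rotvec(o["orientation"]).as_matrix()
print("tip",o["ee_pos"]+17*M[:,1])
im=get_image("wrist"); cv2.imwrite("pics/w2.png",im)
for d in tip_of("wrist","tray")[:2]:
    P=onz("wrist",d["at"],66); print(d["at"],round(d["conf"],2),P.round(1),((P-o["ee_pos"])@M).round(1))
```

```text
3.2333 [607.64398086  40.75708136 114.15681529] 8.94650846574539 [0.3425569  0.16419903 0.36098402]
tip [607.60233645  40.75308688  97.15686677]
[307.1, 264.6] 0.63 [615.8  51.   66. ] [-8.9 48.1  9.7]
```

View pics/w2.png

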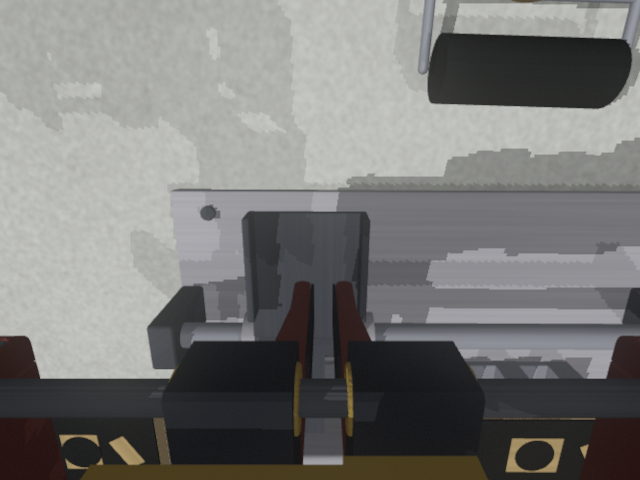

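The fingertips (col ~322) are right of the tray's middle (307,265), and the tray spans cols 245–369. I shift −8 in x and +10 in z, then go down.

Request:
arm_command:
  targets:
    - [-8,0,10,0]
    - [0,0,0,0]
    - [0,13,0,0]
    - [0,13,0,0]
    - [0,0,0,0]
    - [0,0,0,0]

```text
t: 3.83
ee_pos: [615.9, 51.6, 87.1]
orientation: [-1.28, 1.098, -1.094]
ft_force: [-0.4, 0.3, 0.3]
width: 8.5
```

Request:
arm_command:
  targets:
    - [0,4,0,0]
    - [0,4,0,0]
    - [0,4,0,0]
    - [0,0,0,0]
    - [0,0,0,0]

```text
t: 4.25
ee_pos: [618.7, 51.8, 77.4]
orientation: [-1.275, 1.094, -1.097]
ft_force: [3.6, 0.9, 4.8]
width: 8.6
```

Request:
arm_command:
  targets:
    - [0,4,0,0]
    - [0,4,0,0]
    - [0,4,0,0]
    - [0,3,0,0]
    - [0,0,0,0]
    - [0,0,0,0]

```text
t: 4.75
ee_pos: [619.5, 51.9, 62.9]
orientation: [-1.274, 1.093, -1.098]
ft_force: [5.3, 0.0, 5.8]
width: 9.0
```

Run:
```python
from h import *
o=get_obs(); print(o["t"],o["ee_pos"],o["ft_force"])
im=get_image("scene"); cv2.imwrite("pics/s2.png",cv2.resize(im[130:380,180:420],None,fx=2.4,fy=2.4))
```

```text
4.75 [619.50347396  51.87633703  62.88805222] [5.27005087 0.04148789 5.79491376]
```

View pics/s2.png

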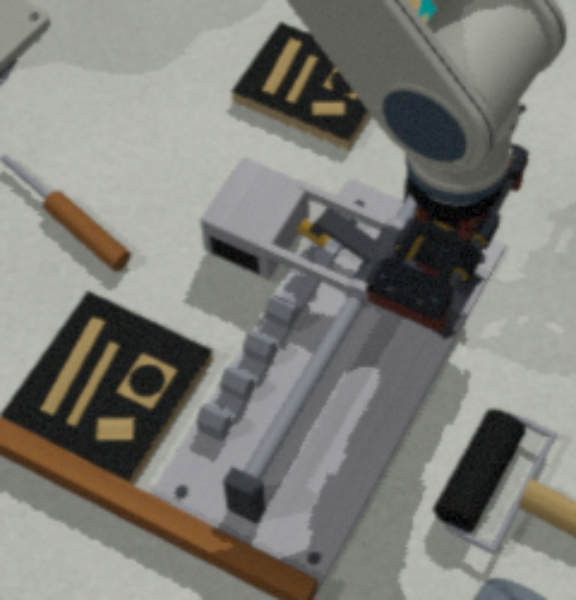

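The tab (orange tip at 312,232 in the crop) is raised, but by geometry only at about 0.4 rad. I press 4 mm more, then shift the stop.

Request:
arm_command:
  targets:
    - [0,2,0,0]
    - [0,2,0,0]
    - [0,0,0,0]
    - [4,0,0,0]
    - [6,0,0,0]
    - [6,0,0,0]
    - [6,0,0,0]
    - [6,0,0,0]
    - [6,0,0,0]
    - [0,0,0,0]
    - [0,0,0,0]

```text
t: 5.72
ee_pos: [624.2, 17.6, 58.9]
orientation: [-1.275, 1.094, -1.098]
ft_force: [4.0, -0.4, 6.1]
width: 9.1
```

```bash
cat > l.py <<'E'
from h import *
import sys
x,y,a,s=571.25,-37.85,.1529,0
o=get_obs(); d=np.array(o["ee_pos"])-[x,y,0]
print(o["t"],"rail tcp x,y",(d[0]*np.cos(a)+d[1]*np.sin(a)).round(1),(d[1]*np.cos(a)-d[0]*np.sin(a)).round(1),o["ee_pos"][2],o["ft_force"])
for n in("scene","top"):
  get_image(n)
  for q in tip_of(n,"stop_face")[:1]:
    P=onz(n,q["at"],15)-[x,y,0]; print(n,round(q["conf"],2),"stop",(P[1]*np.cos(a)-P[0]*np.sin(a)+126).round(1))
cv2.imwrite(sys.argv[1],cv2.resize(get_image("scene")[130:380,180:420],None,fx=2.4,fy=2.4))
E
python3 l.py pics/s3.png
```

```text
5.7167 rail tcp x,y 60.8 46.7 58.94111925091791 [ 4.04185517 -0.41971894  6.14629528]
```

Request:
arm_command:
  targets:
    - [6,0,0,0]
    - [6,0,0,0]
    - [6,0,0,0]
    - [6,0,0,0]
    - [6,0,0,0]
    - [0,0,0,0]
    - [0,0,0,0]

```text
t: 6.55
ee_pos: [628.6, -12.1, 58.9]
orientation: [-1.275, 1.094, -1.098]
ft_force: [2.2, -1.7, 6.0]
width: 8.7
```

```bash
python3 l.py pics/s4.png
```

```text
6.55 rail tcp x,y 60.6 16.7 58.91426319838156 [ 2.18750075 -1.68638701  6.03948961]
scene 0.61 stop 100.7
```

View pics/s4.png

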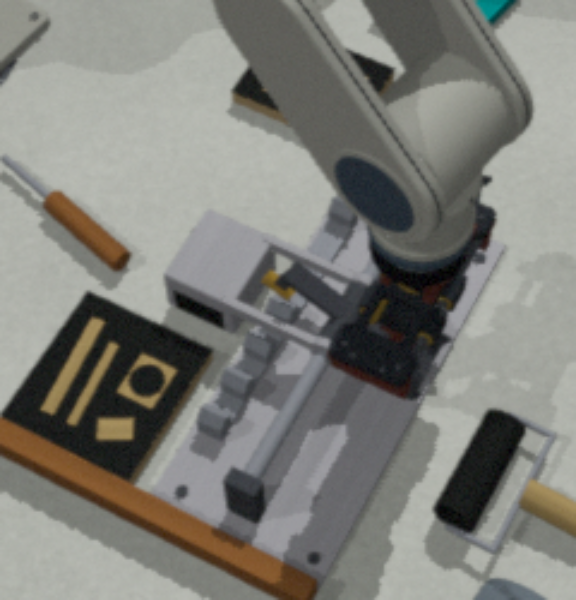

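The stop rides along centred under the fingers: stop ≈ 101 with TCP rail y 16.7, and the tab is clear above the first tooth. About 21 mm remain.

Request:
arm_command:
  targets:
    - [5,0,0,0]
    - [5,0,0,0]
    - [5,0,0,0]
    - [4,0,0,0]
    - [2,0,0,0]
    - [0,0,0,0]
    - [0,0,0,0]

```text
t: 7.38
ee_pos: [631.7, -32.7, 58.9]
orientation: [-1.276, 1.094, -1.098]
ft_force: [2.2, -0.5, 5.7]
width: 8.7
```

```bash
python3 l.py pics/s5.png
```

```text
7.3833 rail tcp x,y 60.5 -4.1 58.87695207228131 [ 2.16642835 -0.47944605  5.66425566]
scene 0.65 stop 75.7
```

View pics/s5.png

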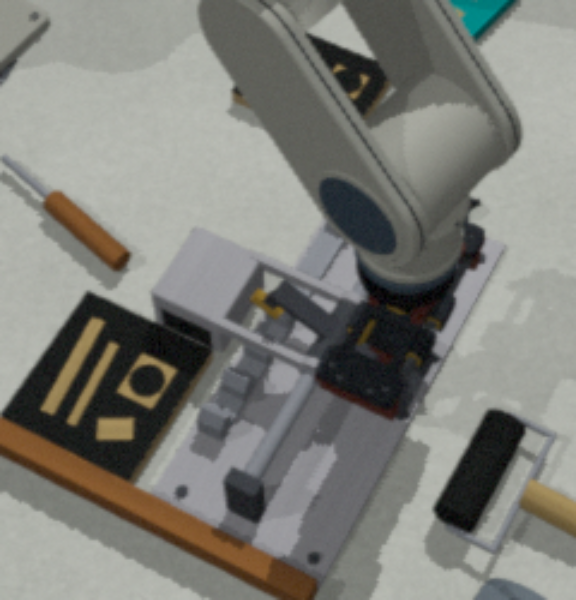

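The stop is at ≈76–82 with its face at the block's free end (crop 180,330), well within the notch's capture range. I raise the fingers gently so the tab drops, then clear away.

Request:
arm_command:
  targets:
    - [0,-4,0,0]
    - [0,-4,0,0]
    - [0,-4,0,0]
    - [0,-4,0,0]
    - [0,-4,0,0]
    - [0,-4,0,0]
    - [0,-6,0,0]
    - [0,-10,0,0]
    - [0,-15,0,0]
    - [0,-30,0,0]
    - [0,-35,0,0]
    - [0,-35,0,0]
    - [0,-35,0,0]
    - [0,0,0,0]

```text
t: 8.8
ee_pos: [633.3, -32.4, 255.6]
orientation: [-1.271, 1.088, -1.102]
ft_force: [1.7, -0.3, -0.1]
width: 8.9
```

```bash
python3 l.py pics/s6.png
python3 - <<'E'
from h import *
im=get_image("wrist"); cv2.imwrite("pics/w6.png",im)
for t in("stop_face","tray"):print(t,[(q["at"],q["conf"]) for q in tip_of("wrist",t)[:1]])
E
```

```text
8.8 rail tcp x,y 62.2 -4.1 255.55292361558995 [ 1.65482337 -0.2838524  -0.13137269]
scene 0.86 stop 78.5
stop_face []
tray [([480.1, 380.1], 0.69)]
```

View pics/s6.png

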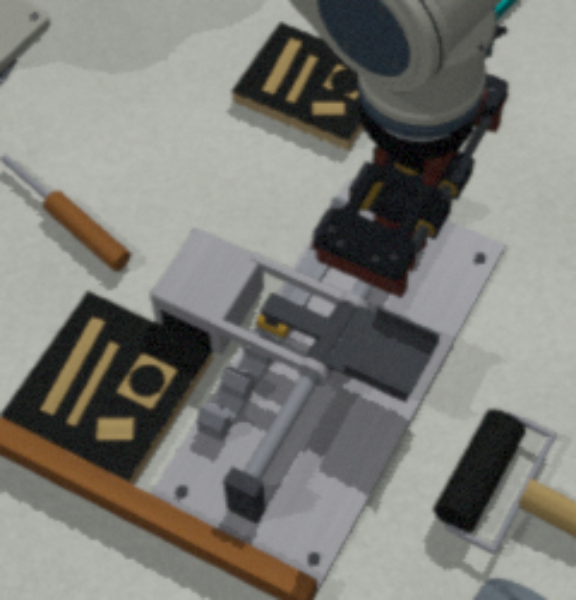

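The tab looks down behind the third tooth (orange at 270,325). I check this numerically against the initial parked state.

Run:
```python
from h import *
def orange(im,c,r=14):
    h=cv2.cvtColor(im,cv2.COLOR_BGR2HSV); m=np.zeros(h.shape[:2],bool); m[c[1]-r:c[1]+r,c[0]-r:c[0]+r]=1
    m&=(h[...,0]>12)&(h[...,0]<30)&(h[...,1]>120)&(h[...,2]>70); v,u=np.nonzero(m); return np.array([u.mean(),v.mean()]),len(u)
im0=cv2.imread("pics/scene0.png"); im=get_image("scene"); cv2.imwrite("pics/f.png",im)
a,n0=orange(im0,(313,236)); b,n1=orange(im,(180+270*10//24,130+325*10//24)); print(a,n0,b,n1)
yr=np.array([-np.sin(.1529),np.cos(.1529),0])
P=onz("scene",a,40)
for s in(78,80,82,84): print(s,proj("scene",P+yr*(s-166.5)))
up=P+yr*(80-166.5)+[0,0,15]; print("if 15mm up",proj("scene",up))
T=np.array([571.25,-37.85,0])+[55*np.cos(.1529),55*np.sin(.1529),66]-6*yr
print("tray exp",proj("scene",T),[q["at"] for q in tip_of("scene","tray")[:1]])
for z in tip_of("scene","long_block")[:2]: print("long",z["at"],onz("scene",z["at"],0))
c=np.vstack([im0[205:275,255:395],im[235:305,220:360]]); cv2.imwrite("pics/c.png",cv2.resize(c,None,fx=4,fy=4,interpolation=cv2.INTER_CUBIC))
```

```text
[312.76470588 234.54901961] 51 [293.32653061 265.87755102] 49
78 [[293.12059614 266.6285205 ]]
80 [[293.57843102 265.88086053]]
82 [[294.03560347 265.13428233]]
84 [[294.49211493 264.38878356]]
if 15mm up [[293.37618734 262.35767425]]
tray exp [[342.01753251 277.67690037]] [[342.6, 278.9]]
long [122.8, 342.5] [ 337.55780063 -386.07846594    0.        ]
long [207.9, 318.3] [ 440.47750842 -245.16826892    0.        ]
```

View pics/c.png

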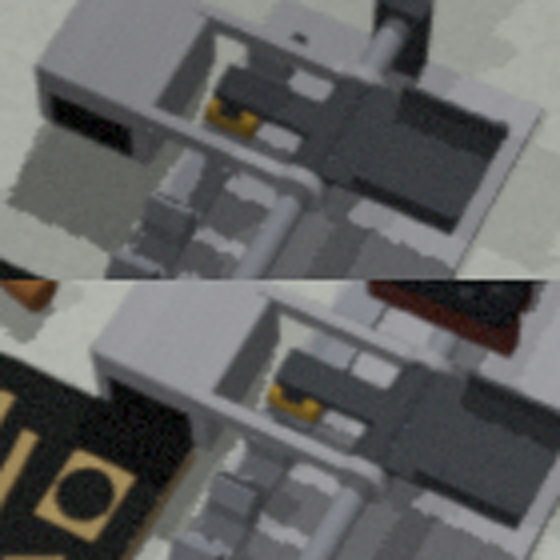

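The rocker looks the same as in its parked state, and the tab pixel (293.3,265.9) matches stop = 80 with the tab down. The block has not moved. I'm handing in.

```bash
python3 -c "
from workcell import *
print(get_obs()['t'],close_job())"
```

```text
the job is handed in; nothing more can be done
9.35 None
```

The stop now stands in notch 0.08 at the free end of the long block, with its tab down, and the robot has let go. I handed the job in at t = 9.35 s; no verdict is reported.

**What I did:** The black block at the fence was the long one, so the stop needed notch 0.08. I pressed the tray down with nearly closed fingers. Then I shifted the stop about 86 mm towards the block, let the tab drop and raised the arm clear.

**Last checks:**
- **Tab:** its orange tip matched the spot predicted for stop 0.080 with the tab down to within 0.3 px. An enlarged side-by-side showed the rocker lying as it did when parked.
- **Stop position:** the face detector read 78.5 mm, and the tray was found within 1.5 px of where it should be. Both agree with notch 0.08.
- **Block at the fence:** its position matched the first measurement within about 4 mm, roughly the detector's error. In the pictures it had not moved, and neither had the spare.
- **Robot:** about 190 mm above the tray, touching nothing. Force readings stayed below about 8 N.

**Misses and limits:** The top camera could not find the stop's face once the arm was over the rail, so the later position checks rest on the scene camera alone. I did not measure the gap between face and block directly. The detector also ranked the turquoise look-alike first for "long_block" in the last picture; I ignored it.

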